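# Pack the second tin in the tea gift box

### The job

Finish packing the gift box: turn the small hexagonal tin that lies on the counter until the flat with its paper label faces straight up, and set it down gently, without dropping it, in the middle of the empty bed of the box beside the tin already there, label up and lying fully home. Then shut the lid of the box completely. Leave the tin already packed and the other things on the counter where they are.

Things in the scene. Friction and masses are not known exactly. Their poses are not given: they have to be found in the camera images.
- tin_center (a point): centre of the tin to pack: a tinplate tea caddy, a hexagonal prism 60 long, 52 across flats, 60 across corners, lying on one flat on the counter (axis level, 26 up). One flat carries a cream paper label (36 x 27, dark round spot); it starts two flats from the top, looking out and down to one side or the other. x: along the axis to the slip-lid end; z: straight out through the labelled flat
- tin: the same tin as a body, about 120 g; origin at its centre, x along its axis to the lid end; its z is not the label's direction (see tin_center). Each flat is 30 wide, the five without the label are bare metal; both end faces are plain flat hexagons
- box: wooden gift box, fixed; lower half 140 (x) by 160 (y) outside, 36 high, walls and floor 6. Origin under its middle; x along the tins' axes, y to the hinged side. Two card beds 74 apart in y for tins lying along x: each a floor 34 wide between 60-degree slopes rising 18, 52 long in x; beyond the bed ends, open troughs 38 long in x for fingers
- bay (a point): where the centre of the tin belongs: 26 above the floor of the empty bed (32 above the counter), the bed farther from the hinge (box y = -37); axes as the box. The tin may lie either end first.
- packed_bay (a point): the same point of the other bed (box y = +37), nearer the hinge, where the packed tin lies; axes as the box
- packed_tin: the tin already packed, same make and size, label up; origin at its centre, x along its axis, z up through its label
- box_lid (a joint): angle of the box's lid, rad: 0 shut, 1.5 to 1.8 at the start (standing open), stop at 1.9. Its friction hinge holds it where it is left while more than about 0.7 open; pushed below about 0.6 it sinks shut by its own weight within two seconds. Pushing near its free edge takes 1 to 2 N
- box_hinge (a point): middle of the lid's hinge line, on the box's +y outer face 36 above the counter; the hinge line runs along the box's x
- lid_edge (a point): middle of the lid's free edge, on its outer face. The lid is a 140 x 160 panel with 28 deep sides, 34 deep in all; its y runs from free edge to hinge side (160), its z out of the outer face, which is 34 from the hinge line. Shut, that face is 70 above the counter; open, it faces away from the box and the edge is about 200 up
- tea_cake: bystander: round paper-wrapped pressed tea cake, 180 across, 30 thick, lying flat; origin under its centre
- tea_cup: bystander: white porcelain tea cup, 72 across, 50 high; origin under its centre
- big_caddy: bystander: large hexagonal tin standing upright, 76 across flats, 88 across corners, 115 high; origin under its centre

How it is judged:
By the outcome, as a careful person would: the job done as asked, in the order asked, and still so for the second after the job is handed in, with the robot touching nothing.
It also fails if it takes over 72 s, if anything falls off the work surface, if the arm or the gripper's body presses on something with over 40 N, if the wrist force passes 120 N, or if a joint passes its speed limit or range.

### The arm

A 6-joint arm with a two-finger parallel gripper is mounted at the origin on the work surface. World frame = base frame: x ahead of the robot, y to its left, z up, the work surface at z = 0. Lengths are in m, angles in rad, forces in N, time in s.
With the tool pointing down it reaches from about 0.35 to 0.8 m from the base axis. Payload 7.3 kg.
Tool frame: the origin (TCP) lies on the centre line of the jaws, within the pads' length; the fingertips stand 19 mm ahead of it and the grasp point (between the pads) is the TCP; z points along the fingers, y is the direction in which the jaws open and shut (so a half turn about z gives the same grasp; the last joint's range is limited). The gripper opens to 85 mm and grips with 20 to 120 N. Pads are 22 mm wide; open, the fingers measure 114 mm over their backs; the gripper's body (76 mm by 85 mm) begins 54 mm behind the grasp point. The pads swing forward as they close: fully open they stand 13 mm farther back than shut.
Start: joints at [1.033, 0.342, 1.524, -0, 1.275, -0.146], TCP at [0.2, 0.485, 0.25] pointing down, gripper open.
Joint ranges: [-2.53, 2.53], [-0.77, 2.02], [0.04, 2.7], [-1, 4.14], [0.28, 2.66], [-3.11, 3.11]. Speed limits (rad/s): [2.57, 2.57, 3.14, 3.14, 3.14, 3.14].

### API

Orientations are given as a unit quaternion [w, x, y, z].
In Python, from workcell import robot gives the robot as it stands. The module is installed in compiled form; this text tells all that it offers.
- The arm moves only by the tool arm_command, never from a script. Its argument "motion" is a list of rows, each an object with "slide": the shift along the tool's x, y, z in m, a list of three; "rot": the turn, a rotation vector about the tool's x, y, z in rad, a list of three; "fingers": the closure, from 0 (fully open) to 1 (shut). In form: [{"slide": [tx, ty, tz], "rot": [rx, ry, rz], "fingers": fingers}, ...]. A call has 1 to 8 rows; each row shifts and turns the pose as measured when the row begins, along the tool's axes as they then stand; what a row does not reach is not made up. A row lasts 1/10 s, in which the tool goes at most 50 mm and 8.59 degrees, less where a joint would pass 70% of its speed; a pose out of reach is approached as far as the arm can. A call is refused whole if a number of a shift passes 0.05 or a number of a turn 0.15, either way. A call with a gripper value outside its range is refused whole. The fingers move at their own pace and stop on an object; "squeeze" is the grip in N (left out, the last holds). Time passes only in rows, so rows that do not move let the fingers close. It gives the time, the measured TCP pose, the force and the opening at its end, in the units of the state.
- robot.state(): the state, without advancing time (a new reading comes with each control period).
- robot.get_image(name): name is "scene" or "top" or "wrist"; returns the picture (400x640x3 uint8, blue, green, red); there is no depth.
- robot.camera_params(name): a dict with "mtx" (3x3 intrinsics, pixels), "extrinsics" (4x4, takes a point from camera to world coordinates); the wrist camera has in their place "mount" (4x4, takes a point from camera to tool coordinates, whose origin is the TCP and whose axes are the flange's). Camera axes: x right, y up, looking along -z (the intrinsics and any distortion apply to the point x, -y, -z); pixel columns grow to the right and rows downward; lengths in m; the calibration is good to about 2 mm. A picture is of the moment at which its call begins: read the wrist's pose just before it. camera_params takes no time and is no camera call.
- robot.close_job(): hands the job in, once; it reports no verdict.
The state is a dict: "time": time; "q": joint angles; "dq": joint speeds; "effort": joint torques, N m; "tcp_pos": TCP position; "orientation": TCP orientation; "wrist_force": force on the tool from outside, world axes, zero at the start; "torque": the same for the moment, N m; "finger_gap": opening from 0.0 (shut) to 1.0 (fully open).
Only numpy, scipy, OpenCV 4.12 (cv2) and the standard library are available. Lean on these libraries where they do the work, as an engineer would, in place of code of your own. Each camera call takes 0.05 s, during which the arm holds its last target. There are 200 camera calls.

## Working session

There is one attempt and no reset: what is moved stays moved. The work goes in short steps, Python scripts to look and compute and a tool call to move; the robot and the scene stay as the last step left them, time stands still between calls to the robot, and variables do not carry over. Pictures are saved under pics/ and viewed, about 8 in all and at most 12, crops included, and the job is handed in when it is done.

Besides the shell and the picture viewer there is one more tool, called as a command line: name --argument value ..., lists and objects as JSON in quotes. arm_command: Moves the arm, as the interface text tells. Its arguments: {"type":"object","properties":{"motion":{"type":"array"},"squeeze":{"type":"number"}},"required":["motion"]}

```bash
mkdir -p pics; python3 - <<'E'
from workcell import robot
import cv2,json
s=robot.state();print(s)
for n in("scene","top"):
    cv2.imwrite(f"pics/{n}0.png",robot.get_image(n));print(n,robot.camera_params(n))
print(robot.camera_params("wrist"))
E
```

```text
{'time': 0.0, 'q': array([ 1.03299498e+00,  3.42738052e-01,  1.52501844e+00,  2.71178675e-05,
        1.27541423e+00, -1.46015395e-01]), 'dq': array([-0.00178464,  0.00084026, -0.0001514 , -0.00082799, -0.00111128,
        0.00059329]), 'effort': array([ 1.87408659e-03, -4.33688915e+01, -2.46016806e+01,  1.32826685e-04,
        7.90922408e-03,  3.68806639e-05]), 'tcp_pos': array([0.20025134, 0.4849027 , 0.24961749]), 'orientation': array([-2.76769109e-04,  1.94646332e-01,  9.80873174e-01, -7.39012213e-04]), 'wrist_force': array([-0.41208534,  0.43939141, -0.73183854]), 'torque': array([ 0.01742102,  0.00729286, -0.03493972]), 'finger_gap': 0.997350669908883}
scene {'mtx': array([[369.41698824,   0.        , 316.4719905 ],
       [  0.        , 369.41698824, 195.21990474],
       [  0.        ,   0.        ,   1.        ]]), 'extrinsics': array([[-0.476072  , -0.46214447,  0.74818309,  1.32767526],
       [ 0.87929942, -0.23688971,  0.41317769,  0.29957094],
       [-0.01371091,  0.85457928,  0.51913992,  0.58644762],
       [ 0.        ,  0.        ,  0.        ,  1.        ]])}
top 
[... 236 characters left out ...]
,
       [-0.9996728 ,  0.01486611,  0.02081578, -0.0784477 ],
       [ 0.02316442,  0.18098129,  0.9832137 ,  1.5186296 ],
       [ 0.        ,  0.        ,  0.        ,  1.        ]])}
{'mtx': array([[293.25727328,   0.        , 319.78505219],
       [  0.        , 293.25727328, 203.23574112],
       [  0.        ,   0.        ,   1.        ]]), 'mount': array([[-1.40627175e-03,  9.45824222e-01,  3.24676089e-01,
         8.42640653e-02],
       [ 9.99998733e-01,  1.57245502e-03, -2.49467342e-04,
        -8.00591196e-04],
       [-7.46490801e-04,  3.24675327e-01, -9.45825235e-01,
        -1.23492383e-01],
       [ 0.00000000e+00,  0.00000000e+00,  0.00000000e+00,
         1.00000000e+00]])}
```

View pics/scene0.png

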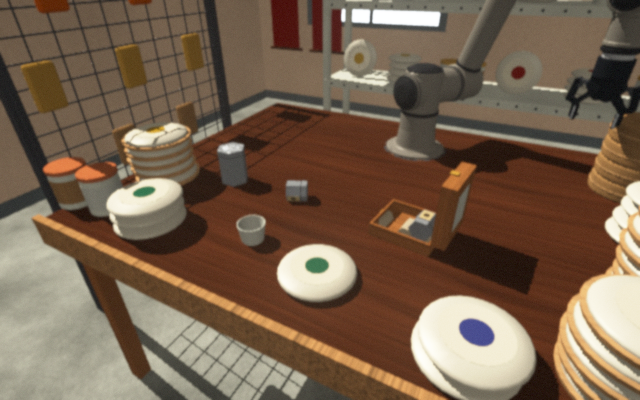

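View pics/top0.png

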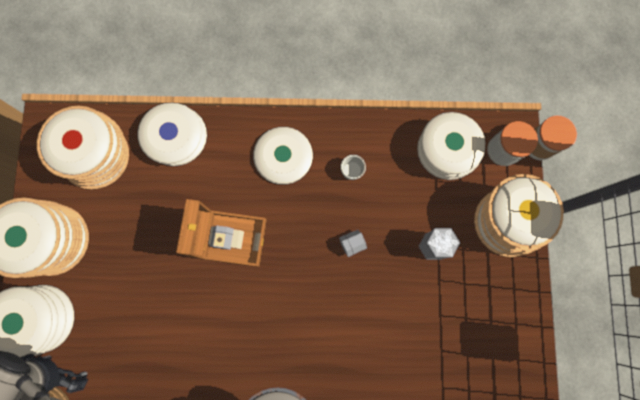

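The scene and top views show the tin at top (352,243), the box at (225,238) with its lid standing on the left (+y), the packed tin at (222,238), the cup at (353,167), the cake at (283,155) and the big caddy at (440,243).

```bash
cat > h.py <<'E'
import numpy as np,cv2
from workcell import robot
from scipy.spatial.transform import Rotation as R
def rot(s): return R.from_quat(np.roll(s["orientation"],-1))
def cam(n,s=None):
    p=robot.camera_params(n)
    if n!="wrist": return p["mtx"],p["extrinsics"]
    s=s or robot.state(); T=np.eye(4);T[:3,:3]=rot(s).as_matrix();T[:3,3]=s["tcp_pos"]
    return p["mtx"],T@p["mount"]
def ray(n,px,s=None):
    K,E=cam(n,s);d=np.linalg.inv(K)@[px[0],px[1],1];d=E[:3,:3]@[d[0],-d[1],-d[2]]
    return E[:3,3],d
def onz(n,px,z,s=None):
    o,d=ray(n,px,s);return o+d*(z-o[2])/d[2]
def proj(n,P,s=None):
    K,E=cam(n,s);q=E[:3,:3].T@(np.asarray(P)-E[:3,3]);q=K@[q[0],-q[1],-q[2]];return q[:2]/q[2]
def delta(pos,yaw=None,s=None):
    """shift in tool axes; tool down with tool-x heading yaw"""
    s=s or robot.state();r=rot(s);print("slide",r.inv().apply(np.asarray(pos)-s["tcp_pos"]).round(4))
    x=r.as_matrix()[:,0];print("toolx yaw",np.arctan2(x[1],x[0]).round(4),"rpy",r.as_euler("xyz").round(4))
    if yaw is not None:
        g=np.array([[np.cos(yaw),np.sin(yaw),0],[np.sin(yaw),-np.cos(yaw),0],[0,0,-1]]).T
        g=np.column_stack([[np.cos(yaw),np.sin(yaw),0],[np.sin(yaw),-np.cos(yaw),0],[0,0,-1]])
        print("rotvec",(r.inv()*R.from_matrix(g)).as_rotvec().round(4))
E
python3 - <<'E'
from h import *
print("tin",onz("top",(352,243),.04),"box corners",[onz("top",p,.036).round(3) for p in((265,214),(259,266),(180,255),(204,207))])
print("cup",onz("top",(353,160),.05),"caddy",onz("top",(442,241),.115),"cake",onz("top",(283,153),.03))
im=np.vstack([cv2.resize(cv2.imread("pics/top0.png")[190:280,170:390],None,fx=3.6,fy=3.6,interpolation=2),cv2.resize(cv2.imread("pics/scene0.png")[155:225,270:490],None,fx=3.6,fy=3.6,interpolation=2)])
cv2.imwrite("pics/crop.png",im);print(im.shape)
delta([.37,-.06,.3],0)
E
```

```text
tin [ 0.52291639 -0.20631761  0.04      ] box corners [array([0.605, 0.048, 0.036]), array([0.454, 0.06 , 0.036]), array([0.482, 0.287, 0.036]), array([0.623, 0.226, 0.036])]
cup [ 0.76775016 -0.20860928  0.05      ] caddy [ 0.52448942 -0.44845392  0.115     ] cake [ 7.91088599e-01 -2.61844900e-04  3.00000000e-02]
(576, 792, 3)
slide [-0.3649 -0.4389 -0.0498]
toolx yaw 2.7498 rpy [-3.1402e+00 -2.0000e-04  2.7498e+00]
rotvec [-6.0000e-04  1.8000e-03  2.7498e+00]
```

View pics/crop.png

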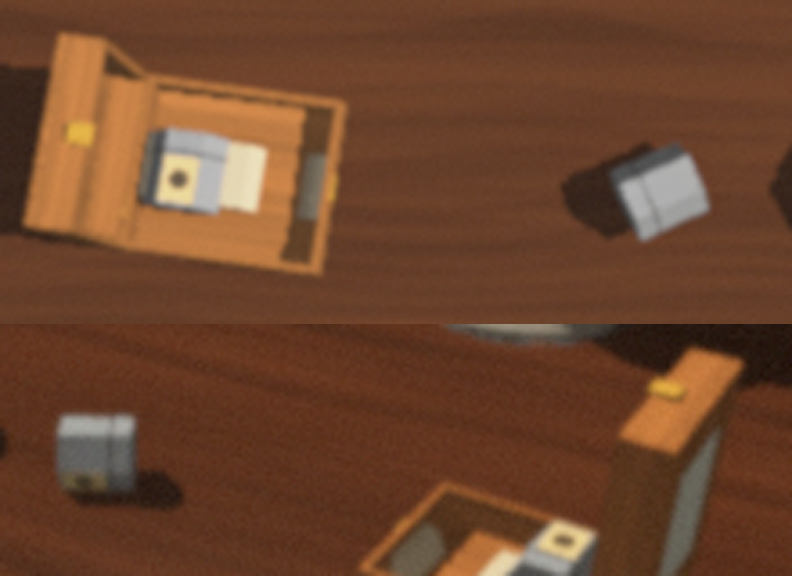

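Crop: the lid end of the tin is to the left (+y), axis at a yaw of about 114°, and the label sits low on the +x side (scene view). The empty bed of the box has a grey patch in it. I'll roll the tin in two 60° grasps, gripping it by its end faces. First I'll fly over for a close look.

```bash
cat >> h.py <<'E'
def tool(yaw,tilt=0):
    """tool down, x heading yaw; tilt>0: back of tool leans to +x"""
    g=np.column_stack([[np.cos(yaw),np.sin(yaw),0],[np.sin(yaw),-np.cos(yaw),0],[0,0,-1]])
    return R.from_matrix(g)*R.from_rotvec([0,-tilt,0])
def plan(pos,g,n=None):
    s=robot.state();r=rot(s);p=s["tcp_pos"];rv=(r.inv()*g).as_rotvec();d=np.asarray(pos)-p
    n=n or int(np.ceil(max(np.linalg.norm(d)/.047,np.linalg.norm(rv)/.145,1)))
    print(n,"rows; total",d.round(4),rv.round(3))
    for k in range(n):
        rk=r*R.from_rotvec(rv*k/n);print((rk.inv().apply(d/n)).round(4).tolist(),(rv/n).round(4).tolist())
E
python3 - <<'E'
from h import *
plan([.50,-.21,.22],tool(np.radians(24)),16)
E
```

```text
16 rows; total [ 0.2997 -0.6949 -0.0297] [-1.000e-03  2.000e-03  2.331e+00]
[-0.0339, -0.033, 0.0019] [-0.0001, 0.0001, 0.1457]
[-0.0383, -0.0277, 0.0019] [-0.0001, 0.0001, 0.1457]
[-0.0419, -0.0219, 0.0019] [-0.0001, 0.0001, 0.1457]
[-0.0447, -0.0155, 0.0019] [-0.0001, 0.0001, 0.1457]
[-0.0465, -0.0089, 0.0019] [-0.0001, 0.0001, 0.1457]
[-0.0473, -0.0021, 0.0019] [-0.0001, 0.0001, 0.1457]
[-0.0471, 0.0048, 0.0019] [-0.0001, 0.0001, 0.1457]
[-0.0459, 0.0116, 0.0019] [-0.0001, 0.0001, 0.1457]
[-0.0437, 0.0181, 0.0019] [-0.0001, 0.0001, 0.1457]
[-0.0406, 0.0243, 0.0019] [-0.0001, 0.0001, 0.1457]
[-0.0366, 0.0299, 0.0019] [-0.0001, 0.0001, 0.1457]
[-0.0319, 0.0349, 0.0019] [-0.0001, 0.0001, 0.1457]
[-0.0265, 0.0392, 0.0019] [-0.0001, 0.0001, 0.1457]
[-0.0205, 0.0426, 0.0019] [-0.0001, 0.0001, 0.1457]
[-0.0141, 0.0451, 0.0019] [-0.0001, 0.0001, 0.1457]
[-0.0074, 0.0467, 0.0019] [-0.0001, 0.0001, 0.1457]
```

arm_command --motion '[{"slide": [-0.034, -0.033, 0.002], "rot": [0, 0, 0.146], "fingers": 0}, {"slide": [-0.038, -0.028, 0.002], "rot": [0, 0, 0.146], "fingers": 0}, {"slide": [-0.042, -0.022, 0.002], "rot": [0, 0, 0.146], "fingers": 0}, {"slide": [-0.045, -0.0155, 0.002], "rot": [0, 0, 0.146], "fingers": 0}, {"slide": [-0.0465, -0.009, 0.002], "rot": [0, 0, 0.146], "fingers": 0}, {"slide": [-0.047, -0.002, 0.002], "rot": [0, 0, 0.146], "fingers": 0}, {"slide": [-0.047, 0.005, 0.002], "rot": [0, 0, 0.146], "fingers": 0}, {"slide": [-0.046, 0.0115, 0.002], "rot": [0, 0, 0.146], "fingers": 0}]'

```text
time: 0.9
tcp_pos: [0.3459, 0.1269, 0.2308]
orientation: [-0.0, 0.713, 0.701, -0.001]
wrist_force: [0.5, 0.5, 0.4]
finger_gap: 0.998
```

arm_command --motion '[{"slide": [-0.044, 0.018, 0.002], "rot": [0, 0, 0.146], "fingers": 0}, {"slide": [-0.041, 0.024, 0.002], "rot": [0, 0, 0.146], "fingers": 0}, {"slide": [-0.037, 0.03, 0.002], "rot": [0, 0, 0.146], "fingers": 0}, {"slide": [-0.032, 0.035, 0.002], "rot": [0, 0, 0.146], "fingers": 0}, {"slide": [-0.0265, 0.039, 0.002], "rot": [0, 0, 0.146], "fingers": 0}, {"slide": [-0.0205, 0.043, 0.002], "rot": [0, 0, 0.146], "fingers": 0}, {"slide": [-0.014, 0.045, 0.002], "rot": [0, 0, 0.146], "fingers": 0}, {"slide": [-0.007, 0.047, 0.002], "rot": [0, 0, 0.146], "fingers": 0}]'

```text
time: 1.7
tcp_pos: [0.4809, -0.2445, 0.2132]
orientation: [-0.0, 0.984, 0.176, -0.001]
wrist_force: [1.0, -0.1, 0.2]
finger_gap: 0.998
```

```bash
python3 - <<'E'
from h import *
s=robot.state();print(s["time"],s["tcp_pos"],s["q"].round(3));cv2.imwrite("pics/w1.png",robot.get_image("wrist"))
delta([.5,-.21,.22],np.radians(24))
E
```

```text
1.7 [ 0.48089289 -0.24448569  0.21324848] [-6.120e-01  4.020e-01  1.540e+00 -1.000e-03  1.202e+00  6.050e-01]
slide [ 0.03   -0.0331 -0.0077]
toolx yaw 0.3432 rpy [3.138e+00 2.100e-03 3.432e-01]
rotvec [ 0.0035  0.0022 -0.0757]
```

View pics/w1.png

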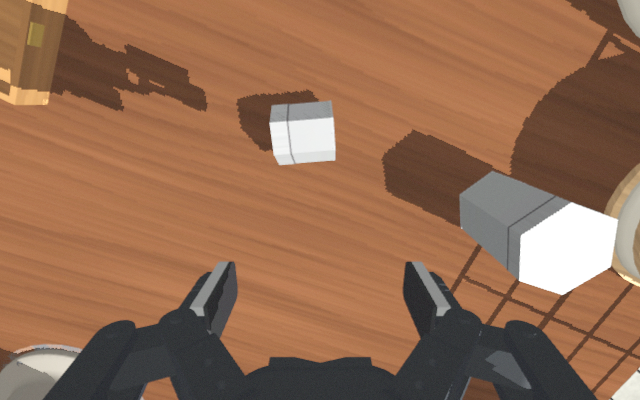

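The wrist view shows the tin at (303,132), with the lid seam at the left end (x≈287) and the darker +x slope along the top edge. The lid edge of the box is at upper left, the big caddy on the right and the cup and cake out of the way.

```bash
cat > tin.py <<'E'
from h import *
def tin(name,roi,z=.03,tag=None,im=None,s=None):
    s=s or robot.state();im=robot.get_image(name) if im is None else im;x0,y0,x1,y1=roi
    hsv=cv2.cvtColor(im,cv2.COLOR_BGR2HSV);m=np.zeros(im.shape[:2],np.uint8)
    m[y0:y1,x0:x1]=((hsv[...,1]<60)&(hsv[...,2]>70))[y0:y1,x0:x1]*255
    c=max(cv2.findContours(m,0,2)[0],key=cv2.contourArea)
    P=np.array([onz(name,p,z,s)[:2] for p in cv2.convexHull(c)[:,0]])
    r=cv2.minAreaRect((P*1000).astype(np.float32));b=cv2.boxPoints(r)
    print("centre",np.round(r[0],1),"size",np.round(r[1],1),"edges yaw",[np.degrees(np.arctan2(*(b[(i+1)%4]-b[i])[::-1])).round(1) for i in range(4)],"area",cv2.contourArea(c))
    return c
E
python3 - <<'E'
from tin import *
im=cv2.imread("pics/w1.png")
for z in(.026,.045):tin("wrist",(240,80,360,185),z,im=im)
cv2.imwrite("pics/w1c.png",cv2.resize(im[80:185,240:360],None,fx=5,fy=5,interpolation=2))
K,E=cam("wrist");print(E[:3,3])
E
```

```text
centre [ 526.3 -217.3] size [61.5 66.3] edges yaw [np.float32(-65.6), np.float32(24.4), np.float32(114.4), np.float32(-155.6)] area 3663.0
centre [ 528.5 -217.6] size [57.7 62.2] edges yaw [np.float32(-65.6), np.float32(24.4), np.float32(114.4), np.float32(-155.6)] area 3663.0
[ 0.56150838 -0.22318804  0.33575286]
```

View pics/w1c.png

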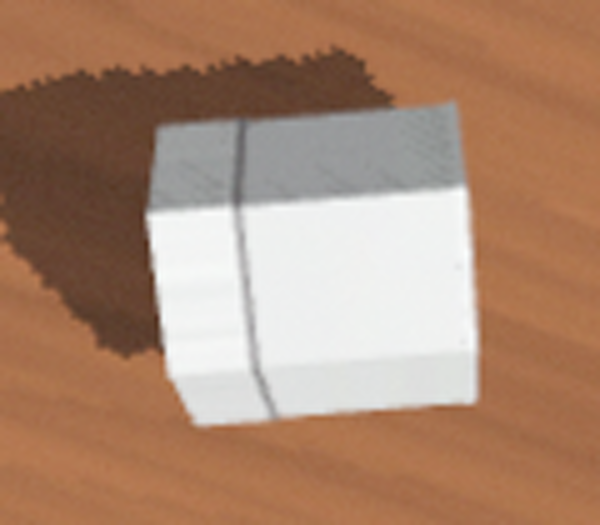

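The crop shows the top flat with corners at about (269.8,122.2), (333.2,117), (273.6,155.4) and (335.6,150) in the full image. I'll cast these onto z = 0.052.

```bash
python3 - <<'E'
from h import *
q=[onz("wrist",(240+x/5,80+y/5),.052) for x,y in((149,211),(466,185),(478,350),(168,377))]
q=np.array(q)[:,:2]
c=q.mean(0);print(c,[np.linalg.norm(q[i]-q[i-1]).round(4) for i in range(4)])
a=(q[0]-q[1]+q[3]-q[2]);yaw=np.arctan2(a[1],a[0]);print("axis yaw",np.degrees(yaw))
t=yaw-np.pi/2
g=tool(t,np.radians(30));p=np.r_[c,.026]
plan(p-g.as_matrix()[:,2]*.10,g)
E
```

```text
[ 0.52686899 -0.21932768] [np.float64(0.0311), np.float64(0.0593), np.float64(0.0307), np.float64(0.0602)]
axis yaw 114.30771237306028
4 rows; total [ 0.0895  0.0526 -0.0998] [-0.018 -0.521 -0.08 ]
[0.0256, -0.0049, 0.0249] [-0.0044, -0.1303, -0.02]
[0.0287, -0.0045, 0.0213] [-0.0044, -0.1303, -0.02]
[0.0313, -0.004, 0.0174] [-0.0044, -0.1303, -0.02]
[0.0333, -0.0034, 0.0132] [-0.0044, -0.1303, -0.02]
```

arm_command --motion '[{"slide": [0.026, -0.005, 0.025], "rot": [-0.004, -0.13, -0.02], "fingers": 0}, {"slide": [0.029, -0.0045, 0.021], "rot": [-0.004, -0.13, -0.02], "fingers": 0}, {"slide": [0.031, -0.004, 0.017], "rot": [-0.004, -0.13, -0.02], "fingers": 0}, {"slide": [0.033, -0.0035, 0.013], "rot": [-0.004, -0.13, -0.02], "fingers": 0}, {"slide": [0, 0, 0], "rot": [0, 0, 0], "fingers": 0}]'

```text
time: 2.25
tcp_pos: [0.5728, -0.2044, 0.1009]
orientation: [0.054, 0.942, 0.198, -0.267]
wrist_force: [-1.9, 0.7, -3.1]
finger_gap: 1.002
```

```bash
python3 - <<'E'
from h import *
g=tool(np.radians(24.3),np.radians(30));p=np.r_[.5269,-.2193,.026]
s=robot.state();print(s["q"].round(3))
plan(p-g.as_matrix()[:,2]*.03,g)
E
```

```text
[-0.303  0.889  1.08  -0.349  1.607  0.919]
2 rows; total [-0.0322 -0.0088 -0.0489] [-0.009  0.028 -0.008]
[-0.0012, -0.0023, 0.0295] [-0.0047, 0.0141, -0.0039]
[-0.0016, -0.0025, 0.0295] [-0.0047, 0.0141, -0.0039]
```

arm_command --motion '[{"slide": [-0.001, -0.002, 0.029], "rot": [-0.005, 0.014, -0.004], "fingers": 0}, {"slide": [-0.0015, -0.0025, 0.029], "rot": [-0.005, 0.014, -0.004], "fingers": 0}, {"slide": [0, 0, 0.01], "rot": [0, 0, 0], "fingers": 0}, {"slide": [0, 0, 0], "rot": [0, 0, 0], "fingers": 0}]'

```text
time: 2.65
tcp_pos: [0.5358, -0.2138, 0.0382]
orientation: [0.053, 0.944, 0.206, -0.254]
wrist_force: [0.3, -0.5, 0.7]
finger_gap: 1.001
```

```bash
python3 - <<'E'
from h import *
g=tool(np.radians(24.3),np.radians(30));p=np.r_[.5269,-.2193,.026]
plan(p,g,2)
E
```

```text
2 rows; total [-0.0089 -0.0055 -0.0122] [-0.001  0.002  0.006]
[-0.0014, 0.0007, 0.0079] [-0.0006, 0.0008, 0.0028]
[-0.0014, 0.0007, 0.0079] [-0.0006, 0.0008, 0.0028]
```

arm_command --motion '[{"slide": [-0.0015, 0.0005, 0.0075], "rot": [0, 0, 0.003], "fingers": 0}, {"slide": [-0.0015, 0.0005, 0.0075], "rot": [0, 0, 0.003], "fingers": 0}, {"slide": [0, 0, 0], "rot": [0, 0, 0], "fingers": 0.2}, {"slide": [0, 0, 0], "rot": [0, 0, 0], "fingers": 0.4}, {"slide": [0, 0, 0], "rot": [0, 0, 0], "fingers": 0.6}, {"slide": [0, 0, 0], "rot": [0, 0, 0], "fingers": 0.6}, {"slide": [0, 0, 0], "rot": [0, 0, 0], "fingers": 0.6}, {"slide": [0, 0, 0], "rot": [0, 0, 0], "fingers": 0.6}]' --squeeze 35

```text
time: 3.45
tcp_pos: [0.5307, -0.2208, 0.0322]
orientation: [0.057, 0.946, 0.201, -0.249]
wrist_force: [-0.0, -0.7, -0.9]
finger_gap: 0.697
```

Gripped (59 mm). Next I'll lift and roll it 60°.

```bash
python3 - <<'E'
from h import *
s=robot.state();o=rot(s).inv().apply(np.r_[.5269,-.2193,.026]-s["tcp_pos"]);print("tin in tool",o)
r=rot(s);a=r.as_euler("xyz");print(s["q"].round(3))
# exact 60deg roll about the tool's y (top away from +x): 
z=r.as_matrix()[:,2];print("tilt",np.degrees(np.arctan2(-z@np.r_[np.cos(.424),np.sin(.424),0],-z[2])), "y",r.as_matrix()[:,1])
g=tool(np.radians(24.3),np.radians(-30))
plan(np.r_[.5269,-.2193,.08]-g.apply(o),g,9)
E
```

```text
tin in tool [ 0.00060331 -0.00298368  0.00678045]
[-0.349  0.885  1.293 -0.364  1.359  0.952]
tilt 29.55513332826001 y [ 0.40931587 -0.91235846  0.00790966]
9 rows; total [-0.0061 -0.0028  0.0534] [ 0.008  1.039 -0.002]
[-0.0036, 0.0001, -0.0048] [0.0009, 0.1155, -0.0003]
[-0.003, 0.0, -0.0052] [0.0009, 0.1155, -0.0003]
[-0.0024, 0.0, -0.0055] [0.0009, 0.1155, -0.0003]
[-0.0017, 0.0, -0.0057] [0.0009, 0.1155, -0.0003]
[-0.0011, 0.0, -0.0059] [0.0009, 0.1155, -0.0003]
[-0.0004, 0.0, -0.006] [0.0009, 0.1155, -0.0003]
[0.0003, 0.0, -0.006] [0.0009, 0.1155, -0.0003]
[0.001, 0.0, -0.0059] [0.0009, 0.1155, -0.0003]
[0.0017, 0.0, -0.0057] [0.0009, 0.1155, -0.0003]
```

arm_command --motion '[{"slide": [-0.005, 0, -0.009], "rot": [0, 0, 0], "fingers": 0.6}, {"slide": [-0.01, 0, -0.0175], "rot": [0, 0, 0], "fingers": 0.6}, {"slide": [-0.01, 0, -0.0175], "rot": [0, 0, 0], "fingers": 0.6}, {"slide": [0, 0, 0], "rot": [0, 0.13, 0], "fingers": 0.6}, {"slide": [0, 0, 0], "rot": [0, 0.13, 0], "fingers": 0.6}, {"slide": [0, 0, 0], "rot": [0, 0.13, 0], "fingers": 0.6}, {"slide": [0, 0, 0], "rot": [0, 0.13, 0], "fingers": 0.6}, {"slide": [0, 0, 0], "rot": [0, 0.13, 0], "fingers": 0.6}]'

```text
time: 4.25
tcp_pos: [0.534, -0.219, 0.0894]
orientation: [-0.009, 0.974, 0.212, 0.078]
wrist_force: [-0.1, 1.9, -2.6]
finger_gap: 0.702
```

```bash
python3 - <<'E'
from h import *
s=robot.state();r=rot(s)
o=np.r_[.0006,0,.0068];print(s["q"].round(3),s["finger_gap"],s["wrist_force"].round(1))
g=tool(np.radians(24.3),np.radians(-30.4))
plan(np.r_[.5269,-.2193,.05]-g.apply(o),g)
E
```

```text
[-0.586  0.56   1.679  0.171  0.815  0.444] 0.7018390398812983 [-0.1  1.9 -2.6]
3 rows; total [-0.0108 -0.002  -0.0338] [0.013 0.375 0.008]
[-0.0052, -0.0011, 0.0106] [0.0044, 0.1249, 0.0028]
[-0.0065, -0.001, 0.0098] [0.0044, 0.1249, 0.0028]
[-0.0077, -0.0009, 0.009] [0.0044, 0.1249, 0.0028]
```

arm_command --motion '[{"slide": [-0.005, -0.001, 0.01], "rot": [0.004, 0.125, 0.003], "fingers": 0.6}, {"slide": [-0.0065, -0.001, 0.009], "rot": [0.004, 0.125, 0.003], "fingers": 0.6}, {"slide": [-0.0075, -0.001, 0.006], "rot": [0.004, 0.125, 0.003], "fingers": 0.6}, {"slide": [0, 0, 0], "rot": [0, 0, 0], "fingers": 0.6}]'

```text
time: 4.65
tcp_pos: [0.5232, -0.2199, 0.0675]
orientation: [-0.05, 0.95, 0.207, 0.229]
wrist_force: [-0.5, 0.2, -1.2]
finger_gap: 0.695
```

```bash
python3 - <<'E'
from h import *
s=robot.state();r=rot(s)
o=np.r_[.0006,0,.0068];print(s["q"].round(3),"tin z",(s["tcp_pos"]+r.apply(o)))
g=tool(np.radians(24.3),np.radians(-30.4))
plan(np.r_[.5269,-.2193,.028]-g.apply(o),g,3)
E
```

```text
[-0.76   0.567  1.875  0.762  0.661 -0.222] tin z [ 0.52648772 -0.21839896  0.06175571]
3 rows; total [ 0.0001 -0.001  -0.034 ] [-0.003  0.057  0.004]
[-0.0053, 0.0003, 0.01] [-0.001, 0.019, 0.0013]
[-0.0054, 0.0003, 0.0099] [-0.001, 0.019, 0.0013]
[-0.0056, 0.0003, 0.0098] [-0.001, 0.019, 0.0013]
```

arm_command --motion '[{"slide": [-0.005, 0.0003, 0.01], "rot": [-0.001, 0.02, 0.001], "fingers": 0.6}, {"slide": [-0.0055, 0.0003, 0.01], "rot": [-0.001, 0.02, 0.001], "fingers": 0.6}, {"slide": [-0.005, 0.0003, 0.0085], "rot": [-0.001, 0.02, 0.001], "fingers": 0.6}, {"slide": [0, 0, 0], "rot": [0, 0, 0], "fingers": 0.6}]'

```text
time: 5.05
tcp_pos: [0.5258, -0.2218, 0.0379]
orientation: [-0.054, 0.943, 0.205, 0.257]
wrist_force: [0.2, 0.2, -0.8]
finger_gap: 0.696
```

```bash
python3 - <<'E'
from h import *
s=robot.state();r=rot(s)
o=np.r_[.0006,0,.0068];print(s["q"].round(3),"tin z",(s["tcp_pos"]+r.apply(o)),s["wrist_force"])
g=tool(np.radians(24.3),np.radians(-30.4))
plan(np.r_[.5269,-.2193,.026]-g.apply(o),g,2)
E
```

```text
[-0.787  0.632  1.908  0.948  0.622 -0.439] tin z [ 0.52938897 -0.22015653  0.03233535] [ 0.18153695  0.21192311 -0.7677695 ]
2 rows; total [-0.0025  0.0009 -0.0063] [0.001 0.    0.004]
[-0.0024, -0.0009, 0.0022] [0.0007, 0.0, 0.0018]
[-0.0024, -0.0009, 0.0022] [0.0007, 0.0, 0.0018]
```

arm_command --motion '[{"slide": [-0.0015, -0.0005, 0.002], "rot": [0, 0, 0.002], "fingers": 0.6}, {"slide": [-0.0015, -0.0005, 0.002], "rot": [0, 0, 0.002], "fingers": 0.6}, {"slide": [-0.001, 0, 0.0015], "rot": [0, 0, 0], "fingers": 0.6}, {"slide": [0, 0, 0], "rot": [0, 0, 0], "fingers": 0.6}]'

```text
time: 5.45
tcp_pos: [0.527, -0.2209, 0.0334]
orientation: [-0.053, 0.943, 0.205, 0.256]
wrist_force: [0.2, 0.1, -2.4]
finger_gap: 0.703
```

arm_command --motion '[{"slide": [-0.001, 0, 0.0017], "rot": [0, 0, 0], "fingers": 0.6}, {"slide": [-0.001, 0, 0.0017], "rot": [0, 0, 0], "fingers": 0.6}, {"slide": [0, 0, 0], "rot": [0, 0, 0], "fingers": 0.6}]'

```text
time: 5.75
tcp_pos: [0.5275, -0.221, 0.0306]
orientation: [-0.053, 0.943, 0.205, 0.257]
wrist_force: [-0.4, -0.6, -1.8]
finger_gap: 0.702
```

arm_command --motion '[{"slide": [-0.0007, 0, 0.0013], "rot": [0, 0, 0], "fingers": 0.6}, {"slide": [-0.0007, 0, 0.0013], "rot": [0, 0, 0], "fingers": 0.6}, {"slide": [0, 0, 0], "rot": [0, 0, 0], "fingers": 0.6}]'

```text
time: 6.05
tcp_pos: [0.5278, -0.2213, 0.0309]
orientation: [-0.053, 0.942, 0.205, 0.259]
wrist_force: [-0.1, 0.3, -0.8]
finger_gap: 0.701
```

arm_command --motion '[{"slide": [-0.002, 0, 0.0035], "rot": [0, 0, 0], "fingers": 0.6}, {"slide": [0, 0, 0], "rot": [0, 0, 0], "fingers": 0.6}]'

```text
time: 6.25
tcp_pos: [0.5287, -0.2218, 0.0304]
orientation: [-0.052, 0.942, 0.206, 0.261]
wrist_force: [-0.2, -0.7, -2.0]
finger_gap: 0.7
```

Contact: it no longer goes down. I'll release, back off and look.

arm_command --motion '[{"slide": [0, 0, 0], "rot": [0, 0, 0], "fingers": 0.2}, {"slide": [0, 0, 0], "rot": [0, 0, 0], "fingers": 0.0}, {"slide": [0, 0, 0], "rot": [0, 0, 0], "fingers": 0.0}, {"slide": [0, 0, -0.01], "rot": [0, 0, 0], "fingers": 0.0}, {"slide": [0, 0, -0.03], "rot": [0, 0, 0], "fingers": 0.0}, {"slide": [0, 0, -0.045], "rot": [0, 0, 0], "fingers": 0.0}, {"slide": [0, 0, -0.045], "rot": [0, 0, 0], "fingers": 0.0}, {"slide": [0, 0, 0], "rot": [0, 0, 0], "fingers": 0.0}]'

```text
time: 7.05
tcp_pos: [0.4642, -0.2491, 0.1444]
orientation: [-0.054, 0.942, 0.206, 0.258]
wrist_force: [-0.1, -0.0, -0.4]
finger_gap: 1.0
```

```bash
python3 - <<'E'
from h import *
s=robot.state();print(s["q"].round(3))
g=tool(np.radians(24.3),np.radians(15))
plan(np.r_[.5278,-.2200,.026]-g.as_matrix()[:,2]*.19,g)
E
```

```text
[-0.929  0.399  1.916  0.728  0.843 -0.289]
6 rows; total [0.1084 0.0493 0.0651] [ 0.004 -0.796  0.005]
[0.0226, 0.0001, 0.0008] [0.0007, -0.1327, 0.0008]
[0.0225, 0.0001, -0.0022] [0.0007, -0.1327, 0.0008]
[0.022, 0.0, -0.0052] [0.0007, -0.1327, 0.0008]
[0.0211, 0.0, -0.0081] [0.0007, -0.1327, 0.0008]
[0.0199, -0.0, -0.0108] [0.0007, -0.1327, 0.0008]
[0.0183, -0.0, -0.0133] [0.0007, -0.1327, 0.0008]
```

arm_command --motion '[{"slide": [0.0225, 0, 0], "rot": [0, -0.133, 0], "fingers": 0}, {"slide": [0.0225, 0, -0.002], "rot": [0, -0.133, 0], "fingers": 0}, {"slide": [0.022, 0, -0.005], "rot": [0, -0.133, 0], "fingers": 0}, {"slide": [0.021, 0, -0.008], "rot": [0, -0.133, 0], "fingers": 0}, {"slide": [0.02, 0, -0.011], "rot": [0, -0.133, 0], "fingers": 0}, {"slide": [0.018, 0, -0.013], "rot": [0, -0.133, 0], "fingers": 0}, {"slide": [0, 0, 0], "rot": [0, 0, 0], "fingers": 0}]'

```text
time: 7.75
tcp_pos: [0.5608, -0.2037, 0.2084]
orientation: [0.024, 0.972, 0.209, -0.11]
wrist_force: [1.1, -0.4, -0.5]
finger_gap: 0.999
```

```bash
python3 - <<'E'
from h import *
s=robot.state();im=robot.get_image("wrist");cv2.imwrite("pics/w2.png",im)
u,v=proj("wrist",[.528,-.22,.045],s).astype(int);print(u,v,s["tcp_pos"])
np.save("s2.npy",s,allow_pickle=True)
u0,v0=max(u-75,0),max(v-60,0);print(u0,v0)
cv2.imwrite("pics/w2c.png",cv2.resize(im[v0:v0+120,u0:u0+150],None,fx=5,fy=5,interpolation=2))
E
```

```text
321 186 [ 0.56077215 -0.20372462  0.20838701]
246 126
```

View pics/w2c.png

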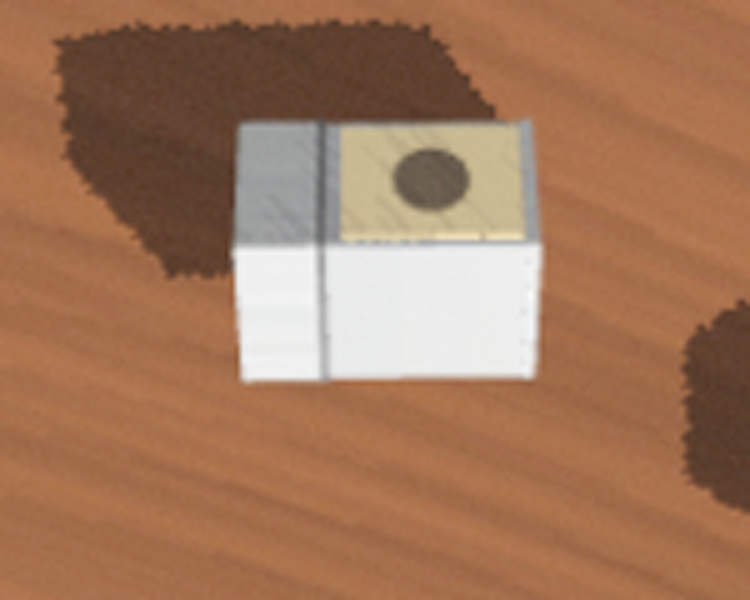

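The crop shows the label on the +x slope, one flat from the top as intended. The top flat's corners are at crop (234,243), (541,243), (537,377) and (240,380).

```bash
python3 - <<'E'
from h import *
s=np.load("s2.npy",allow_pickle=True).item()
q=np.array([onz("wrist",(246+x/5,126+y/5),.052,s) for x,y in((234,243),(541,243),(537,377),(240,380))])[:,:2]
c=q.mean(0);print(c,[np.linalg.norm(q[i]-q[i-1]).round(4) for i in range(4)])
a=(q[0]-q[1]+q[3]-q[2]);yaw=np.arctan2(a[1],a[0]);print("axis yaw",np.degrees(yaw))
g=tool(yaw-np.pi/2,np.radians(30));p=np.r_[c,.026]
plan(p-g.as_matrix()[:,2]*.055,g,5)
E
```

```text
[ 0.53078674 -0.22139461] [np.float64(0.0315), np.float64(0.06), np.float64(0.0307), np.float64(0.0614)]
axis yaw 114.51244914196486
5 rows; total [-0.0033 -0.0056 -0.1342] [-0.002 -0.3   -0.005]
[0.0049, 0.0008, 0.0264] [-0.0005, -0.0599, -0.001]
[0.0065, 0.0007, 0.0261] [-0.0005, -0.0599, -0.001]
[0.008, 0.0007, 0.0256] [-0.0005, -0.0599, -0.001]
[0.0096, 0.0007, 0.0251] [-0.0005, -0.0599, -0.001]
[0.011, 0.0007, 0.0245] [-0.0005, -0.0599, -0.001]
```

arm_command --motion '[{"slide": [0.005, 0.0008, 0.0265], "rot": [0, -0.06, -0.001], "fingers": 0}, {"slide": [0.0065, 0.0008, 0.026], "rot": [0, -0.06, -0.001], "fingers": 0}, {"slide": [0.008, 0.0008, 0.0255], "rot": [0, -0.06, -0.001], "fingers": 0}, {"slide": [0.0095, 0.0008, 0.025], "rot": [0, -0.06, -0.001], "fingers": 0}, {"slide": [0.011, 0.0008, 0.0245], "rot": [0, -0.06, -0.001], "fingers": 0}, {"slide": [0, 0, 0], "rot": [0, 0, 0], "fingers": 0}]'

```text
time: 8.4
tcp_pos: [0.5485, -0.2135, 0.0674]
orientation: [0.051, 0.943, 0.204, -0.257]
wrist_force: [-0.4, -0.4, -0.2]
finger_gap: 0.997
```

```bash
python3 - <<'E'
from h import *
g=tool(np.radians(24.5),np.radians(30));p=np.r_[.5308,-.2214,.026]
plan(p,g,4)
E
```

```text
4 rows; total [-0.0177 -0.0079 -0.0414] [-0.01   0.007  0.   ]
[0.001, 0.0001, 0.0114] [-0.0024, 0.0017, 0.0]
[0.001, 0.0001, 0.0114] [-0.0024, 0.0017, 0.0]
[0.001, 0.0, 0.0114] [-0.0024, 0.0017, 0.0]
[0.001, -0.0, 0.0114] [-0.0024, 0.0017, 0.0]
```

arm_command --motion '[{"slide": [0.001, 0, 0.0125], "rot": [-0.0025, 0.002, 0], "fingers": 0}, {"slide": [0.001, 0, 0.0125], "rot": [-0.0025, 0.002, 0], "fingers": 0}, {"slide": [0.001, 0, 0.0125], "rot": [-0.0025, 0.002, 0], "fingers": 0}, {"slide": [0.001, 0, 0.0095], "rot": [-0.0025, 0.002, 0], "fingers": 0}, {"slide": [0, 0, 0], "rot": [0, 0, 0], "fingers": 0}]'

```text
time: 8.9
tcp_pos: [0.5266, -0.2251, 0.0282]
orientation: [0.053, 0.946, 0.203, -0.247]
wrist_force: [-0.9, 0.0, -0.4]
finger_gap: 0.999
```

```bash
python3 - <<'E'
from h import *
g=tool(np.radians(24.5),np.radians(30));p=np.r_[.5308,-.2214,.026]
plan(p,g,1)
E
```

```text
1 rows; total [ 0.0042  0.0037 -0.0022] [-0.003 -0.013 -0.005]
[0.0058, -0.0016, -0.0007] [-0.0027, -0.0133, -0.0045]
```

arm_command --motion '[{"slide": [0.006, -0.0015, -0.001], "rot": [-0.003, -0.013, -0.004], "fingers": 0}, {"slide": [0, 0, 0], "rot": [0, 0, 0], "fingers": 0.2}, {"slide": [0, 0, 0], "rot": [0, 0, 0], "fingers": 0.4}, {"slide": [0, 0, 0], "rot": [0, 0, 0], "fingers": 0.6}, {"slide": [0, 0, 0], "rot": [0, 0, 0], "fingers": 0.6}, {"slide": [0, 0, 0], "rot": [0, 0, 0], "fingers": 0.6}, {"slide": [0, 0, 0], "rot": [0, 0, 0], "fingers": 0.6}]'

```text
time: 9.6
tcp_pos: [0.5334, -0.2214, 0.0291]
orientation: [0.056, 0.945, 0.205, -0.25]
wrist_force: [0.7, -0.6, -0.4]
finger_gap: 0.699
```

```bash
python3 - <<'E'
from h import *
s=robot.state();r=rot(s);x,y,z=r.as_matrix().T
o=r.inv().apply(np.r_[.5308,-.2214,.026]-s["tcp_pos"]);print("tin in tool",o)
print("tilt",np.degrees(np.arctan2(x[2],-z[2])),"yaw",np.degrees(np.arctan2(y[0],-y[1])),"y",y,s["q"].round(3))
g=tool(np.radians(24.5),0)
plan(np.r_[.5,-.2214,.25],g)
E
```

```text
tin in tool [-0.00058164 -0.0010585   0.00385391]
tilt -29.721673435081453 yaw 24.510364550068957 y [ 0.41485508 -0.90988018  0.00364919] [-0.347  0.896  1.282 -0.365  1.364  0.945]
5 rows; total [-0.0334 -0.      0.2209] [ 0.004  0.519 -0.001]
[-0.0272, -0.0026, -0.0354] [0.0007, 0.1037, -0.0002]
[-0.0234, -0.0026, -0.038] [0.0007, 0.1037, -0.0002]
[-0.0193, -0.0027, -0.0402] [0.0007, 0.1037, -0.0002]
[-0.0151, -0.0027, -0.042] [0.0007, 0.1037, -0.0002]
[-0.0106, -0.0027, -0.0433] [0.0007, 0.1037, -0.0002]
```

Gripped again. I'll lift and carry it to where the wrist camera looks into the box.

arm_command --motion '[{"slide": [-0.005, 0, -0.009], "rot": [0, 0, 0], "fingers": 0.6}, {"slide": [-0.015, 0, -0.026], "rot": [0, 0, 0], "fingers": 0.6}, {"slide": [-0.025, 0, -0.0375], "rot": [0, 0.1, 0], "fingers": 0.6}, {"slide": [-0.023, 0, -0.039], "rot": [0, 0.1, 0], "fingers": 0.6}, {"slide": [-0.019, 0, -0.041], "rot": [0, 0.1, 0], "fingers": 0.6}, {"slide": [-0.015, 0, -0.043], "rot": [0, 0.1, 0], "fingers": 0.6}, {"slide": [-0.01, 0, -0.044], "rot": [0, 0.1, 0], "fingers": 0.6}]'

```text
time: 10.3
tcp_pos: [0.5098, -0.2281, 0.2976]
orientation: [-0.002, 0.976, 0.216, -0.007]
wrist_force: [1.0, -0.4, -0.5]
finger_gap: 0.702
```

```bash
python3 - <<'E'
from h import *
s=robot.state();print(s["q"].round(3),s["finger_gap"])
plan(np.r_[.52,.03,.24],tool(np.radians(82),0),8)
E
```

```text
[-0.554  0.382  1.334 -0.007  1.44   0.582] 0.7021595878663963
8 rows; total [ 0.0102  0.2581 -0.0576] [-0.013  0.008 -0.996]
[0.0148, -0.0287, 0.0072] [-0.0016, 0.001, -0.1245]
[0.0183, -0.0266, 0.0072] [-0.0016, 0.001, -0.1245]
[0.0214, -0.0242, 0.0072] [-0.0016, 0.001, -0.1245]
[0.0243, -0.0213, 0.0072] [-0.0016, 0.001, -0.1245]
[0.0267, -0.0181, 0.0071] [-0.0016, 0.001, -0.1245]
[0.0288, -0.0147, 0.0071] [-0.0016, 0.001, -0.1245]
[0.0304, -0.011, 0.0072] [-0.0016, 0.001, -0.1245]
[0.0315, -0.0072, 0.0072] [-0.0016, 0.001, -0.1245]
```

arm_command --motion '[{"slide": [0.015, -0.0285, 0.007], "rot": [-0.002, 0, -0.125], "fingers": 0.6}, {"slide": [0.0185, -0.0265, 0.007], "rot": [-0.002, 0, -0.125], "fingers": 0.6}, {"slide": [0.0215, -0.024, 0.007], "rot": [-0.002, 0, -0.125], "fingers": 0.6}, {"slide": [0.0245, -0.0215, 0.007], "rot": [-0.002, 0, -0.125], "fingers": 0.6}, {"slide": [0.0265, -0.018, 0.007], "rot": [-0.002, 0, -0.125], "fingers": 0.6}, {"slide": [0.029, -0.0145, 0.007], "rot": [-0.002, 0, -0.125], "fingers": 0.6}, {"slide": [0.03, -0.011, 0.007], "rot": [-0.002, 0, -0.125], "fingers": 0.6}, {"slide": [0.02, -0.007, 0.007], "rot": [-0.002, 0, -0.125], "fingers": 0.6}]'

```text
time: 11.1
tcp_pos: [0.5139, 0.0183, 0.2548]
orientation: [0.016, 0.744, 0.667, 0.002]
wrist_force: [-0.2, -1.1, -1.5]
finger_gap: 0.704
```

```bash
python3 - <<'E'
from h import *
s=robot.state();im=robot.get_image("wrist");cv2.imwrite("pics/w3.png",im)
np.save("s3.npy",s,allow_pickle=True);print(s["tcp_pos"],s["q"].round(3))
E
```

```text
[0.51389197 0.01829952 0.25482348] [-0.103  0.306  1.564 -0.02   1.246  0.012]
```

View pics/w3.png

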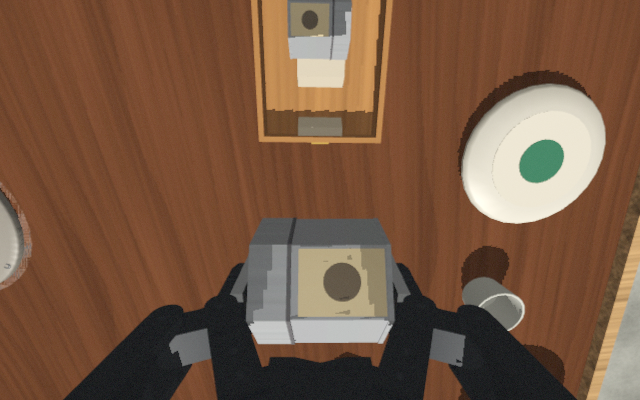

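The wrist view shows the box front outer rim corners at about (259,142) and (381,142), side walls running up to (251,0) and (392,0), and the cream patch of the empty bed at (320,72). The tin in hand shows its label on the slope facing the box, as planned.

```bash
python3 - <<'E'
from h import *
s=np.load("s3.npy",allow_pickle=True).item();im=cv2.imread("pics/w3.png").astype(float)
g=im[...,2]
f=lambda px:onz("wrist",px,.036,s)[:2]
def edge(prof):  # strongest gradient, subpixel
    d=np.abs(np.diff(cv2.GaussianBlur(prof.reshape(-1,1),(1,3),0).ravel()));k=int(d.argmax());k0=max(k-2,0);w=d[k0:k+3];return (np.arange(k0,k0+len(w))*w).sum()/w.sum()+.5
F=np.array([f((c,136+edge(g[136:150,c]))) for c in list(range(265,308,4))+list(range(334,378,4))])
L=np.array([f((244+edge(g[r,244:262]),r)) for r in range(20,130,8)])
Rr=np.array([f((379+edge(g[r,379:399]),r)) for r in range(20,130,8)])
def fit(P):
    vx,vy,x,y=cv2.fitLine((P*1000).astype(np.float32),cv2.DIST_HUBER,0,.1,.01).ravel();return np.array([vx,vy]),np.array([x,y])/1000
ls=[fit(P) for P in(F,L,Rr)]
for P,(v,p) in zip((F,L,Rr),ls):
    n=np.array([-v[1],v[0]]);print("yaw",np.degrees(np.arctan2(v[1],v[0])).round(2),p.round(4),"rms",np.std((P-p)@n)*1000)
def inter(a,b): t=np.linalg.solve(np.column_stack([a[0],-b[0]]),b[1]-a[1]);return a[1]+a[0]*t[0]
A,B=inter(ls[0],ls[1]),inter(ls[0],ls[2]);print(A,B,np.linalg.norm(A-B))
x=(B-A)/np.linalg.norm(B-A);ya=np.array([-x[1],x[0]]);m=(A+B)/2
print("box yaw",np.degrees(np.arctan2(x[1],x[0])),"bay",m+ya*.043,"hinge",m+ya*.16)
print("patch centre",onz("wrist",(321,73),.006,s))
E
```

```text
yaw -3.94 [0.5194 0.0562] rms 1.8107503137314325
yaw 78.23 [0.4638 0.1278] rms 1.5385199923492396
yaw 87.19 [0.5978 0.1186] rms 1.5282594743384945
[0.4498715  0.06098919] [0.59445417 0.05102373] 0.1449257
box yaw -3.942912 bay [0.52511966 0.09890468] hinge [0.53316486 0.21562773]
patch centre [0.53307178 0.12796656 0.006     ]
```

The fitted side edges disagree, because shadows contaminated them. I'll move a bit closer and pick the corners on a crop.

arm_command --motion '[{"slide": [0.035, 0, 0], "rot": [0, 0, 0], "fingers": 0.6}, {"slide": [0.015, 0, 0], "rot": [0, 0, 0], "fingers": 0.6}, {"slide": [0, 0, 0], "rot": [0, 0, 0], "fingers": 0.6}, {"slide": [0, 0, 0], "rot": [0, 0, 0], "fingers": 0.6}]'

```text
time: 11.55
tcp_pos: [0.5164, 0.0721, 0.2544]
orientation: [0.015, 0.741, 0.671, 0.001]
wrist_force: [0.3, -0.6, -1.7]
finger_gap: 0.702
```

```bash
python3 - <<'E'
from h import *
s=robot.state();im=robot.get_image("wrist");cv2.imwrite("pics/w4.png",im)
np.save("s4.npy",s,allow_pickle=True);print(s["tcp_pos"],s["dq"].round(3),proj("wrist",[.525,.099,.036],s))
cv2.imwrite("pics/w4c.png",cv2.resize(im[0:195,225:420],None,fx=3,fy=3,interpolation=2))
E
```

```text
[0.51642188 0.0721459  0.25439861] [ 0.004 -0.003 -0.005 -0.002  0.007  0.002] [321.24709449 149.68325109]
```

View pics/w4c.png

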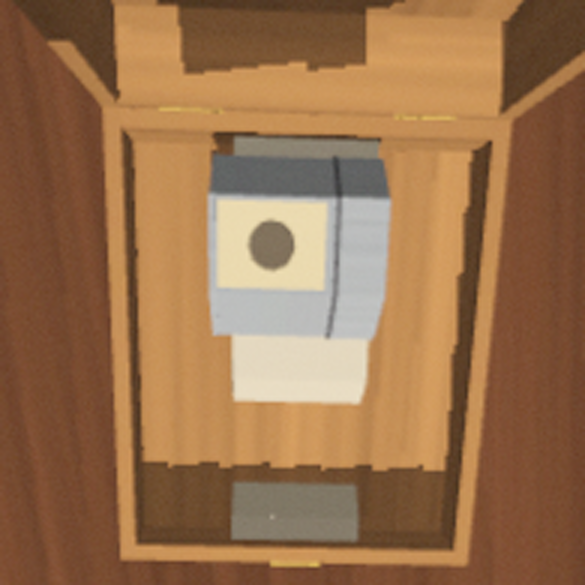

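The crop shows the box rim outer corners at about (121,559), (467,565), (512,118) and (104,110). The floor of the empty bed lies between the cream slope (bottom edge y≈403) and the grey front slope (top y≈483), x 233–360. The packed tin has its label up.

```bash
python3 - <<'E'
from h import *
s=np.load("s4.npy",allow_pickle=True).item()
f=lambda x,y,z:onz("wrist",(225+x/3-.33,y/3-.33),z,s)[:2]
C=np.array([f(*p,.036) for p in((121,559),(467,565),(512,118),(104,110))]);print(C.round(4),[np.linalg.norm(C[i]-C[i-1]).round(4) for i in range(4)])
Fl=np.array([f(*p,.006) for p in((234,402),(362,404),(358,484),(232,482))]);print("floor",Fl.round(4),[np.linalg.norm(Fl[i]-Fl[i-1]).round(4) for i in range(4)])
ctr=C.mean(0);x=(C[1]-C[0]+C[2]-C[3]);x/=np.linalg.norm(x);y=(C[3]-C[0]+C[2]-C[1]);y/=np.linalg.norm(y)
print("box",ctr,"yaw x",np.degrees(np.arctan2(x[1],x[0])),"yaw y-90",np.degrees(np.arctan2(y[1],y[0]))-90)
print("bay rim",ctr-.037*y,"bay floor",Fl.mean(0))
T=np.array([f(*p,.058) for p in((210,197),(389,198),(377,337),(213,333))]);print("packed top flat",T.mean(0),[np.linalg.norm(T[i]-T[i-1]).round(4) for i in range(4)],np.degrees(np.arctan2(*(T[1]-T[0])[::-1])))
E
```

```text
[[0.4534 0.0625]
 [0.5921 0.0452]
 [0.6121 0.2045]
 [0.4735 0.2202]] [np.float64(0.1589), np.float64(0.1398), np.float64(0.1605), np.float64(0.1395)]
floor [[0.5044 0.1158]
 [0.5569 0.1097]
 [0.5529 0.0764]
 [0.4996 0.0829]] [np.float64(0.0333), np.float64(0.0529), np.float64(0.0335), np.float64(0.0537)]
box [0.53275946 0.13310825] yaw x -6.798803409560111 yaw y-90 -7.2246855131838
bay rim [0.52810632 0.096402  ] bay floor [0.52843617 0.09620167]
packed top flat [0.53333138 0.16352801] [np.float64(0.0426), np.float64(0.0589), np.float64(0.0439), np.float64(0.0567)] -5.873207577184506
```

The bay is consistent from two cues: (0.528, 0.096), yaw −7°. I'll roll it the other 60° above the bay.

```bash
python3 - <<'E'
from h import *
o=np.r_[-.0006,0,.0039]
g=tool(np.radians(83),np.radians(-30.3))
plan(np.r_[.5283,.0963,.12]-g.apply(o),g,6)
E
```

```text
6 rows; total [ 0.0116  0.0229 -0.1307] [0.017 0.547 0.029]
[0.0044, 0.0011, 0.0217] [0.0028, 0.0912, 0.0048]
[0.0024, 0.0011, 0.022] [0.0028, 0.0912, 0.0048]
[0.0004, 0.0012, 0.0222] [0.0028, 0.0912, 0.0048]
[-0.0016, 0.0012, 0.0221] [0.0028, 0.0912, 0.0048]
[-0.0036, 0.0013, 0.0219] [0.0028, 0.0912, 0.0048]
[-0.0056, 0.0014, 0.0214] [0.0028, 0.0912, 0.0048]
```

arm_command --motion '[{"slide": [0.0045, 0.001, 0.0215], "rot": [0.003, 0.091, 0.005], "fingers": 0.6}, {"slide": [0.0025, 0.001, 0.022], "rot": [0.003, 0.091, 0.005], "fingers": 0.6}, {"slide": [0.0005, 0.001, 0.022], "rot": [0.003, 0.091, 0.005], "fingers": 0.6}, {"slide": [-0.0015, 0.001, 0.022], "rot": [0.003, 0.091, 0.005], "fingers": 0.6}, {"slide": [-0.0035, 0.0015, 0.022], "rot": [0.003, 0.091, 0.005], "fingers": 0.6}, {"slide": [-0.0055, 0.0015, 0.021], "rot": [0.003, 0.091, 0.005], "fingers": 0.6}, {"slide": [0, 0, 0], "rot": [0, 0, 0], "fingers": 0.6}]'

```text
time: 12.3
tcp_pos: [0.5322, 0.0875, 0.1246]
orientation: [-0.173, 0.724, 0.635, 0.206]
wrist_force: [-0.5, 0.7, -1.1]
finger_gap: 0.698
```

```bash
python3 - <<'E'
from h import *
o=np.r_[-.0006,0,.0039];s=robot.state()
g=tool(np.radians(83),np.radians(-30.3));print(s["q"].round(3),"tin",s["tcp_pos"]+rot(s).apply(o))
plan(np.r_[.5283,.0963,.075]-g.apply(o),g,4)
E
```

```text
[-0.273  0.522  1.768  0.643  1.028 -0.531] tin [0.5324812  0.08898444 0.12090551]
4 rows; total [-0.0041  0.0074 -0.0459] [ 0.015 -0.015 -0.005]
[-0.0045, -0.0014, 0.0107] [0.0038, -0.0037, -0.0012]
[-0.0044, -0.0014, 0.0107] [0.0038, -0.0037, -0.0012]
[-0.0044, -0.0013, 0.0107] [0.0038, -0.0037, -0.0012]
[-0.0044, -0.0013, 0.0107] [0.0038, -0.0037, -0.0012]
```

arm_command --motion '[{"slide": [-0.0045, -0.0015, 0.0105], "rot": [0.004, -0.004, -0.001], "fingers": 0.6}, {"slide": [-0.0045, -0.0015, 0.0105], "rot": [0.004, -0.004, -0.001], "fingers": 0.6}, {"slide": [-0.0045, -0.001, 0.0105], "rot": [0.004, -0.004, -0.001], "fingers": 0.6}, {"slide": [-0.0045, -0.001, 0.0095], "rot": [0.004, -0.004, -0.001], "fingers": 0.6}, {"slide": [0, 0, 0], "rot": [0, 0, 0], "fingers": 0.6}]'

```text
time: 12.8
tcp_pos: [0.5297, 0.0926, 0.08]
orientation: [-0.169, 0.723, 0.641, 0.193]
wrist_force: [0.1, 1.2, -1.1]
finger_gap: 0.698
```

```bash
python3 - <<'E'
from h import *
o=np.r_[-.0006,0,.0039];s=robot.state()
g=tool(np.radians(83),np.radians(-30.3));print("tin",s["tcp_pos"]+rot(s).apply(o))
plan(np.r_[.5283,.0963,.062]-g.apply(o),g,2)
plan(np.r_[.5283,.0963,.040]-g.apply(o),g,4)
E
```

```text
tin [0.52989119 0.09401616 0.07629394]
2 rows; total [-0.0016  0.0022 -0.0143] [0.003 0.01  0.003]
[-0.0027, -0.001, 0.0067] [0.0015, 0.0049, 0.0017]
[-0.0027, -0.0009, 0.0067] [0.0015, 0.0049, 0.0017]
4 rows; total [-0.0016  0.0022 -0.0363] [0.003 0.01  0.003]
[-0.0041, -0.0005, 0.0081] [0.0007, 0.0025, 0.0009]
[-0.0041, -0.0005, 0.0081] [0.0007, 0.0025, 0.0009]
[-0.0041, -0.0005, 0.0081] [0.0007, 0.0025, 0.0009]
[-0.0041, -0.0005, 0.0081] [0.0007, 0.0025, 0.0009]
```

arm_command --motion '[{"slide": [-0.003, -0.001, 0.0065], "rot": [0.0015, 0.005, 0.002], "fingers": 0.6}, {"slide": [-0.003, -0.001, 0.0065], "rot": [0.0015, 0.005, 0.002], "fingers": 0.6}, {"slide": [0, 0, 0], "rot": [0, 0, 0], "fingers": 0.6}]'

```text
time: 13.1
tcp_pos: [0.5281, 0.0951, 0.0652]
orientation: [-0.173, 0.722, 0.64, 0.196]
wrist_force: [-0.1, 0.2, -0.1]
finger_gap: 0.697
```

```bash
python3 - <<'E'
from h import *
o=np.r_[-.0006,0,.0039];s=robot.state()
g=tool(np.radians(83),np.radians(-30.3));print("tin",s["tcp_pos"]+rot(s).apply(o))
plan(np.r_[.5283,.0963,.040]-g.apply(o),g,4)
E
```

```text
tin [0.52832152 0.09649847 0.06150425]
4 rows; total [-0.     -0.0002 -0.0215] [ 0.    -0.001  0.002]
[-0.0028, -0.0, 0.0046] [0.0001, -0.0001, 0.0004]
[-0.0028, -0.0, 0.0046] [0.0001, -0.0001, 0.0004]
[-0.0028, -0.0, 0.0046] [0.0001, -0.0001, 0.0004]
[-0.0028, -0.0, 0.0046] [0.0001, -0.0001, 0.0004]
```

arm_command --motion '[{"slide": [-0.0028, 0, 0.0046], "rot": [0, 0, 0], "fingers": 0.6}, {"slide": [-0.0028, 0, 0.0046], "rot": [0, 0, 0], "fingers": 0.6}, {"slide": [-0.0028, 0, 0.0046], "rot": [0, 0, 0], "fingers": 0.6}, {"slide": [-0.0028, 0, 0.0046], "rot": [0, 0, 0], "fingers": 0.6}, {"slide": [0, 0, 0], "rot": [0, 0, 0], "fingers": 0.6}]'

```text
time: 13.6
tcp_pos: [0.5284, 0.0943, 0.0419]
orientation: [-0.173, 0.723, 0.64, 0.196]
wrist_force: [-0.6, -0.6, -2.1]
finger_gap: 0.695
```

```bash
python3 - <<'E'
from h import *
o=np.r_[-.0006,0,.0039];s=robot.state()
g=tool(np.radians(83),np.radians(-30.3));print("tin",s["tcp_pos"]+rot(s).apply(o))
plan(np.r_[.5283,.0963,.032]-g.apply(o),g,4)
E
```

```text
tin [0.52862527 0.09572436 0.03819803]
4 rows; total [-0.0003  0.0006 -0.0062] [ 0.001 -0.     0.001]
[-0.0007, -0.0001, 0.0014] [0.0003, -0.0001, 0.0003]
[-0.0007, -0.0001, 0.0014] [0.0003, -0.0001, 0.0003]
[-0.0007, -0.0001, 0.0014] [0.0003, -0.0001, 0.0003]
[-0.0007, -0.0001, 0.0014] [0.0003, -0.0001, 0.0003]
```

arm_command --motion '[{"slide": [-0.0007, 0, 0.0014], "rot": [0, 0, 0], "fingers": 0.6}, {"slide": [-0.0007, 0, 0.0014], "rot": [0, 0, 0], "fingers": 0.6}, {"slide": [-0.0008, 0, 0.0014], "rot": [0, 0, 0], "fingers": 0.6}, {"slide": [0, 0, 0], "rot": [0, 0, 0], "fingers": 0.6}]'

```text
time: 14.0
tcp_pos: [0.5287, 0.0944, 0.0369]
orientation: [-0.173, 0.723, 0.64, 0.197]
wrist_force: [0.7, 0.2, -1.9]
finger_gap: 0.697
```

arm_command --motion '[{"slide": [-0.0007, 0, 0.0014], "rot": [0, 0, 0], "fingers": 0.6}, {"slide": [-0.0007, 0, 0.0014], "rot": [0, 0, 0], "fingers": 0.6}, {"slide": [0, 0, 0], "rot": [0, 0, 0], "fingers": 0.6}]'

```text
time: 14.3
tcp_pos: [0.529, 0.0947, 0.0341]
orientation: [-0.172, 0.722, 0.64, 0.197]
wrist_force: [-0.5, 0.1, -0.8]
finger_gap: 0.695
```

arm_command --motion '[{"slide": [-0.0005, 0, 0.001], "rot": [0, 0, 0], "fingers": 0.6}, {"slide": [-0.0005, 0, 0.001], "rot": [0, 0, 0], "fingers": 0.6}, {"slide": [0, 0, 0], "rot": [0, 0, 0], "fingers": 0.6}]'

```text
time: 14.6
tcp_pos: [0.5291, 0.0945, 0.0344]
orientation: [-0.173, 0.722, 0.64, 0.198]
wrist_force: [0.4, -0.4, -2.1]
finger_gap: 0.7
```

arm_command --motion '[{"slide": [-0.001, 0, 0.0017], "rot": [0, 0, 0], "fingers": 0.6}, {"slide": [-0.001, 0, 0.0017], "rot": [0, 0, 0], "fingers": 0.6}, {"slide": [0, 0, 0], "rot": [0, 0, 0], "fingers": 0.6}]'

```text
time: 14.9
tcp_pos: [0.5295, 0.0944, 0.0346]
orientation: [-0.173, 0.721, 0.64, 0.2]
wrist_force: [0.1, 0.6, -2.2]
finger_gap: 0.697
```

It has seated (no further descent). I'll release and lift straight up.

arm_command --motion '[{"slide": [0, 0, 0], "rot": [0, 0, 0], "fingers": 0.25}, {"slide": [0, 0, 0], "rot": [0, 0, 0], "fingers": 0.1}, {"slide": [0, 0, 0], "rot": [0, 0, 0], "fingers": 0.1}, {"slide": [0, 0, 0], "rot": [0, 0, 0], "fingers": 0.1}, {"slide": [0.005, 0, -0.0087], "rot": [0, 0, 0], "fingers": 0.1}, {"slide": [0.01, 0, -0.0175], "rot": [0, 0, 0], "fingers": 0.1}, {"slide": [0.02, 0, -0.035], "rot": [0, 0, 0], "fingers": 0.1}, {"slide": [0.02, 0, -0.035], "rot": [0, 0, 0], "fingers": 0.1}]'

```text
time: 15.7
tcp_pos: [0.5259, 0.0936, 0.1442]
orientation: [-0.178, 0.722, 0.639, 0.196]
wrist_force: [0.8, -0.5, 0.1]
finger_gap: 0.898
```

```bash
python3 - <<'E'
from h import *
s=robot.state();print(s["finger_gap"])
plan(np.r_[.53,.03,.25],tool(np.radians(83),0),6)
E
```

```text
0.8981925656008485
6 rows; total [ 0.0041 -0.0636  0.1058] [-0.007 -0.535  0.   ]
[0.0, 0.0018, -0.0205] [-0.0011, -0.0892, 0.0]
[-0.0018, 0.0019, -0.0204] [-0.0011, -0.0892, 0.0]
[-0.0036, 0.0019, -0.0202] [-0.0011, -0.0892, 0.0]
[-0.0054, 0.0019, -0.0198] [-0.0011, -0.0892, 0.0]
[-0.0071, 0.0019, -0.0192] [-0.0011, -0.0892, 0.0]
[-0.0088, 0.0019, -0.0185] [-0.0011, -0.0892, 0.0]
```

arm_command --motion '[{"slide": [0, 0.002, -0.0205], "rot": [-0.001, -0.089, 0], "fingers": 0.1}, {"slide": [-0.002, 0.002, -0.0205], "rot": [-0.001, -0.089, 0], "fingers": 0.1}, {"slide": [-0.0035, 0.002, -0.02], "rot": [-0.001, -0.089, 0], "fingers": 0.1}, {"slide": [-0.0055, 0.002, -0.02], "rot": [-0.001, -0.089, 0], "fingers": 0.1}, {"slide": [-0.007, 0.002, -0.019], "rot": [-0.001, -0.089, 0], "fingers": 0.1}, {"slide": [-0.009, 0.002, -0.0185], "rot": [-0.001, -0.089, 0], "fingers": 0.1}, {"slide": [0, 0, 0], "rot": [0, 0, 0], "fingers": 0.1}]'

```text
time: 16.4
tcp_pos: [0.5309, 0.0266, 0.2663]
orientation: [0.013, 0.751, 0.66, -0.003]
wrist_force: [0.7, 0.7, 0.6]
finger_gap: 0.899
```

```bash
python3 - <<'E'
from h import *
s=robot.state();im=robot.get_image("wrist");cv2.imwrite("pics/w5.png",im);np.save("s5.npy",s,allow_pickle=True)
u,v=proj("wrist",[.5285,.12,.05],s).astype(int);v0=max(0,v-90);print(s["tcp_pos"],u-110,v0)
cv2.imwrite("pics/w5c.png",cv2.resize(im[v0:v0+180,u-110:u+110],None,fx=3.3,fy=3.3,interpolation=2))
E
```

```text
[0.53094956 0.02659235 0.26631233] 193 0
```

View pics/w5c.png

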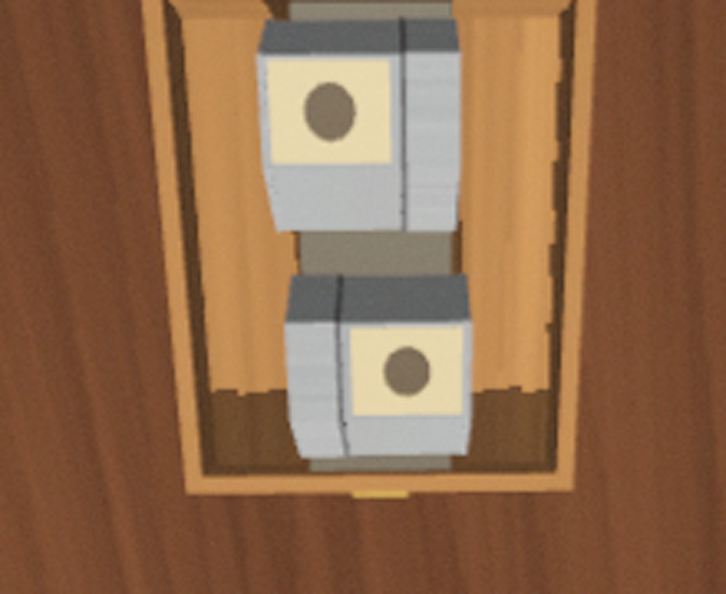

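The crop shows the tin in the empty bed, its label facing up at about (406,372) and its outline parallel to the packed tin. Now a numeric check, and then the lid geometry.

```bash
python3 - <<'E'
from h import *
s=np.load("s5.npy",allow_pickle=True).item()
f=lambda x,y,z:onz("wrist",(193+x/3.3-.3,y/3.3-.3),z,s)[:2]
q=np.array([f(*p,.058) for p in((287,322),(471,320),(467,418),(291,419))])
print("tin",q.mean(0),"want .5283 .0963",[np.linalg.norm(q[i]-q[i-1]).round(4) for i in range(4)],np.degrees(np.arctan2(*(q[1]-q[0])[::-1])))
l=np.array([f(*p,.058) for p in((349,326),(462,324),(462,416),(352,416))]);print("label",l.mean(0),[np.linalg.norm(l[i]-l[i-1]).round(4) for i in range(4)])
# lid angle from the top view: free edge ~ crop(58,35..30,225) & inner/outer top edges
x=np.r_[np.cos(-.122),np.sin(-.122)];y=np.r_[-x[1],x[0]];h=np.r_[.53276,.1331]+.08*y;print("hinge",h)
for a in(1.5,1.6,1.7,1.8):
    pts=[]
    for (yy,zz) in((-.16,.034),(-.16,0)):
        Y=yy*np.cos(a)+zz*np.sin(a);Z=-yy*np.sin(a)+zz*np.cos(a)
        pts.append([proj(n,np.r_[h+Y*y,.036+Z]).round(0).tolist() for n in("top","scene")])
    print(a,pts)
E
```

```text
tin [0.52930586 0.09644684] want .5283 .0963 [np.float64(0.0302), np.float64(0.0589), np.float64(0.0305), np.float64(0.0583)] -6.9421149875287185
label [0.53806222 0.09508037] [np.float64(0.028), np.float64(0.0363), np.float64(0.0287), np.float64(0.0364)]
hinge [0.54249581 0.21250538]
1.5 [[[186.0, 226.0], [462.0, 175.0]], [[200.0, 228.0], [447.0, 172.0]]]
1.6 [[[181.0, 226.0], [469.0, 178.0]], [[193.0, 227.0], [454.0, 174.0]]]
1.7 [[[175.0, 225.0], [476.0, 182.0]], [[187.0, 227.0], [461.0, 176.0]]]
1.8 [[[170.0, 225.0], [483.0, 186.0]], [[182.0, 226.0], [468.0, 179.0]]]
```

The tin is within 1 mm of the bay, parallel to the box, with the label square. Next I'll go over and behind the lid (about 1.6 open) with the fingers shut.

```bash
python3 - <<'E'
from h import *
y=np.r_[.122,.9925];h=np.r_[.5425,.2125]
plan(np.r_[h+.125*y,.275],tool(np.radians(83)),7)
for a in(1.75,1.5,1.25,1.0,.8,.6,.45):
    r=.13;Y=-r*np.cos(a)+.034*np.sin(a)+.011;z=.036+r*np.sin(a)+.034*np.cos(a)+.019;print(a,"Y",Y.round(3),np.r_[h+Y*y,z].round(3))
E
```

```text
7 rows; total [0.0275 0.3098 0.0103] [ 0.012  0.02  -0.008]
[0.0443, -0.0018, -0.0024] [0.0018, 0.0029, -0.0011]
[0.0444, -0.0018, -0.0023] [0.0018, 0.0029, -0.0011]
[0.0444, -0.0017, -0.0021] [0.0018, 0.0029, -0.0011]
[0.0444, -0.0017, -0.002] [0.0018, 0.0029, -0.0011]
[0.0444, -0.0016, -0.0019] [0.0018, 0.0029, -0.0011]
[0.0444, -0.0016, -0.0017] [0.0018, 0.0029, -0.0011]
[0.0444, -0.0015, -0.0016] [0.0018, 0.0029, -0.0011]
1.75 Y 0.068 [0.551 0.28  0.177]
1.5 Y 0.036 [0.547 0.248 0.187]
1.25 Y 0.002 [0.543 0.215 0.189]
1.0 Y -0.031 [0.539 0.182 0.183]
0.8 Y -0.055 [0.536 0.158 0.172]
0.6 Y -0.077 [0.533 0.136 0.156]
0.45 Y -0.091 [0.531 0.122 0.142]
```

arm_command --motion '[{"slide": [0.02, -0.002, -0.01], "rot": [0.002, 0.003, -0.001], "fingers": 1}, {"slide": [0.0445, -0.002, -0.0025], "rot": [0.002, 0.003, -0.001], "fingers": 1}, {"slide": [0.0445, -0.002, -0.002], "rot": [0.002, 0.003, -0.001], "fingers": 1}, {"slide": [0.0445, -0.0015, -0.002], "rot": [0.002, 0.003, -0.001], "fingers": 1}, {"slide": [0.0445, -0.0015, -0.002], "rot": [0.002, 0.003, -0.001], "fingers": 1}, {"slide": [0.0445, -0.0015, -0.001], "rot": [0.002, 0.003, -0.001], "fingers": 1}, {"slide": [0.0445, -0.0015, 0], "rot": [0.002, 0.003, -0.001], "fingers": 1}, {"slide": [0.03, 0, 0], "rot": [0, 0, 0], "fingers": 1}]'

```text
time: 17.25
tcp_pos: [0.5554, 0.3494, 0.2726]
orientation: [-0.015, 0.753, 0.658, -0.004]
wrist_force: [-0.3, -0.7, -0.3]
finger_gap: 0.003
```

```bash
python3 - <<'E'
from h import *
y=np.r_[.122,.9925];h=np.r_[.5425,.2125];s=robot.state();print(s["wrist_force"],"Y",(s["tcp_pos"][:2]-h)@y)
plan(np.r_[h+.115*y,.175],tool(np.radians(83)),3)
E
```

```text
[-0.30766317 -0.69198452 -0.27951521] Y 0.13745158947316766
3 rows; total [ 0.0011 -0.0228 -0.0976] [-0.027 -0.014 -0.012]
[-0.0079, 0.0023, 0.0324] [-0.009, -0.0046, -0.004]
[-0.0078, 0.0019, 0.0324] [-0.009, -0.0046, -0.004]
[-0.0076, 0.0016, 0.0325] [-0.009, -0.0046, -0.004]
```

arm_command --motion '[{"slide": [-0.003, 0.002, 0.032], "rot": [-0.009, -0.005, -0.004], "fingers": 1}, {"slide": [-0.003, 0.002, 0.032], "rot": [-0.009, -0.005, -0.004], "fingers": 1}, {"slide": [-0.008, 0.0015, 0.03], "rot": [-0.009, -0.005, -0.004], "fingers": 1}, {"slide": [-0.02, 0, 0], "rot": [0, 0, 0], "fingers": 1}, {"slide": [-0.015, 0, 0], "rot": [0, 0, 0], "fingers": 1}, {"slide": [-0.015, 0, 0], "rot": [0, 0, 0], "fingers": 1}, {"slide": [0, 0, 0], "rot": [0, 0, 0], "fingers": 1}]'

```text
time: 17.95
tcp_pos: [0.544, 0.2879, 0.1604]
orientation: [-0.012, 0.748, 0.664, -0.007]
wrist_force: [-0.2, -0.1, 0.7]
finger_gap: 0.003
```

```bash
python3 - <<'E'
from h import *
y=np.r_[.122,.9925];h=np.r_[.5425,.2125];s=robot.state();print(s["wrist_force"],"Y",(s["tcp_pos"][:2]-h)@y)
plan(np.r_[h+.002*y,.187],tool(np.radians(83)))
E
```

```text
[-0.24309331 -0.13933885  0.73531255] Y 0.07501245607182502
2 rows; total [-0.0012 -0.0734  0.0266] [-0.027 -0.005  0.003]
[-0.0365, 0.0034, -0.0136] [-0.0136, -0.0024, 0.0017]
[-0.0365, 0.0036, -0.0134] [-0.0136, -0.0024, 0.0017]
```

arm_command --motion '[{"slide": [-0.01, 0.001, -0.01], "rot": [-0.005, 0, 0], "fingers": 1}, {"slide": [-0.013, 0.001, -0.007], "rot": [-0.005, 0, 0], "fingers": 1}, {"slide": [-0.014, 0.001, -0.004], "rot": [-0.005, 0, 0], "fingers": 1}, {"slide": [-0.014, 0.001, -0.002], "rot": [-0.005, 0, 0], "fingers": 1}, {"slide": [-0.014, 0.001, -0.001], "rot": [-0.005, 0, 0], "fingers": 1}, {"slide": [-0.014, 0.001, 0], "rot": [0, 0, 0], "fingers": 1}, {"slide": [0, 0, 0], "rot": [0, 0, 0], "fingers": 1}]'

```text
time: 18.65
tcp_pos: [0.5401, 0.2026, 0.1852]
orientation: [-0.003, 0.748, 0.663, 0.002]
wrist_force: [-0.0, -0.5, 0.5]
finger_gap: -0.004
```

```bash
python3 - <<'E'
from h import *
y=np.r_[.122,.9925];h=np.r_[.5425,.2125];s=robot.state();print(s["wrist_force"],"Y",(s["tcp_pos"][:2]-h)@y)
plan(np.r_[h-.05*y,.174],tool(np.radians(83)),4)
E
```

```text
[-0.03898313 -0.51955314  0.48021798] Y -0.010088190773198325
4 rows; total [-0.0037 -0.0398 -0.0112] [-0.002 -0.008  0.002]
[-0.01, 0.0003, 0.0027] [-0.0005, -0.002, 0.0006]
[-0.01, 0.0003, 0.0027] [-0.0005, -0.002, 0.0006]
[-0.01, 0.0003, 0.0028] [-0.0005, -0.002, 0.0006]
[-0.01, 0.0003, 0.0028] [-0.0005, -0.002, 0.0006]
```

arm_command --motion '[{"slide": [-0.011, 0, 0.002], "rot": [0, -0.002, 0], "fingers": 1}, {"slide": [-0.011, 0, 0.003], "rot": [0, -0.002, 0], "fingers": 1}, {"slide": [-0.011, 0, 0.004], "rot": [0, -0.002, 0], "fingers": 1}, {"slide": [-0.011, 0, 0.006], "rot": [0, -0.002, 0], "fingers": 1}, {"slide": [0, 0, 0], "rot": [0, 0, 0], "fingers": 1}]'

```text
time: 19.15
tcp_pos: [0.5342, 0.155, 0.1681]
orientation: [-0.001, 0.748, 0.663, -0.001]
wrist_force: [-0.1, -0.0, 0.0]
finger_gap: 0.001
```

```bash
python3 - <<'E'
from h import *
y=np.r_[.122,.9925];h=np.r_[.5425,.2125];s=robot.state();print(s["wrist_force"],"Y",(s["tcp_pos"][:2]-h)@y)
im=robot.get_image("scene");cv2.imwrite("pics/sc6.png",cv2.resize(im[130:270,330:530],None,fx=3.5,fy=3.5,interpolation=2))
plan(np.r_[h-.095*y,.140],tool(np.radians(83)),4)
E
```

```text
[-0.11271866 -0.01070555  0.04563409] Y -0.05805954010490894
4 rows; total [-0.0036 -0.0375 -0.0285] [-0.002  0.     0.002]
[-0.0094, 0.0002, 0.0071] [-0.0005, 0.0001, 0.0006]
[-0.0094, 0.0002, 0.0071] [-0.0005, 0.0001, 0.0006]
[-0.0094, 0.0002, 0.0071] [-0.0005, 0.0001, 0.0006]
[-0.0094, 0.0003, 0.0071] [-0.0005, 0.0001, 0.0006]
```

View pics/sc6.png

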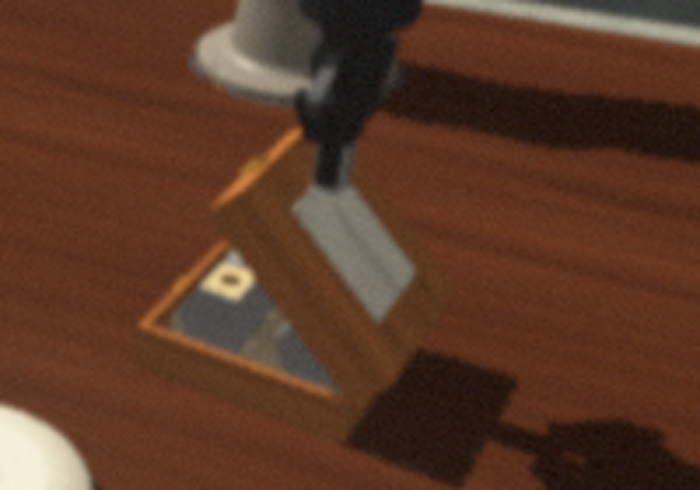

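The crop shows the lid at about 0.8 rad with the fingertips pushing on the outer face at (333,188), and the label of the new tin still facing up at (228,280). I'll push on to below 0.6.

arm_command --motion '[{"slide": [-0.0095, 0, 0.0065], "rot": [0, 0, 0], "fingers": 1}, {"slide": [-0.0095, 0, 0.007], "rot": [0, 0, 0], "fingers": 1}, {"slide": [-0.0095, 0, 0.0075], "rot": [0, 0, 0], "fingers": 1}, {"slide": [-0.0095, 0, 0.0085], "rot": [0, 0, 0], "fingers": 1}, {"slide": [-0.004, 0, 0.008], "rot": [0, 0, 0], "fingers": 1}, {"slide": [0, 0, -0.02], "rot": [0, 0, 0], "fingers": 1}, {"slide": [0, 0, -0.045], "rot": [0, 0, 0], "fingers": 1}, {"slide": [0, 0, -0.045], "rot": [0, 0, 0], "fingers": 1}]'

```text
time: 20.0
tcp_pos: [0.5254, 0.1091, 0.2315]
orientation: [-0.006, 0.748, 0.663, -0.008]
wrist_force: [-0.0, 0.2, -0.6]
finger_gap: -0.001
```

arm_command --motion '[{"slide": [-0.04, 0, -0.03], "rot": [0, 0, 0], "fingers": 1}, {"slide": [-0.045, 0, 0], "rot": [0, 0, 0], "fingers": 1}, {"slide": [-0.045, 0, 0], "rot": [0, 0, 0], "fingers": 1}, {"slide": [-0.045, 0, 0], "rot": [0, 0, 0], "fingers": 1}, {"slide": [0, 0, 0], "rot": [0, 0, 0], "fingers": 1}, {"slide": [0, 0, 0], "rot": [0, 0, 0], "fingers": 1}, {"slide": [0, 0, 0], "rot": [0, 0, 0], "fingers": 1}, {"slide": [0, 0, 0], "rot": [0, 0, 0], "fingers": 1}]'

```text
time: 20.8
tcp_pos: [0.5072, -0.07, 0.2662]
orientation: [-0.002, 0.747, 0.664, -0.004]
wrist_force: [0.4, -0.4, -0.1]
finger_gap: -0.004
```

arm_command --motion '[{"slide": [0, 0, 0], "rot": [0, 0, 0], "fingers": 1}, {"slide": [0, 0, 0], "rot": [0, 0, 0], "fingers": 1}, {"slide": [0, 0, 0], "rot": [0, 0, 0], "fingers": 1}, {"slide": [0, 0, 0], "rot": [0, 0, 0], "fingers": 1}, {"slide": [0, 0, 0], "rot": [0, 0, 0], "fingers": 1}, {"slide": [0, 0, 0], "rot": [0, 0, 0], "fingers": 1}, {"slide": [0, 0, 0], "rot": [0, 0, 0], "fingers": 1}, {"slide": [0, 0, 0], "rot": [0, 0, 0], "fingers": 1}]'

```text
time: 21.6
tcp_pos: [0.5076, -0.0666, 0.2659]
orientation: [-0.003, 0.746, 0.666, -0.004]
wrist_force: [-0.6, -0.3, 0.1]
finger_gap: 0.004
```

```bash
python3 - <<'E'
from h import *
a=robot.get_image("scene");cv2.imwrite("pics/sc7.png",a)
s=robot.state();b=robot.get_image("top");
im=np.vstack([cv2.resize(a[130:270,280:520],(720,420),interpolation=2),cv2.resize(b[190:250,160:400],(720,180),interpolation=2)])
cv2.imwrite("pics/end.png",im);print(s["tcp_pos"],s["time"])
x=np.r_[.9925,-.122];y=np.r_[.122,.9925];h=np.r_[.5425,.2125]
for X,Y in((-.07,-.16),(.07,-.16),(.07,0)):
    u,v=proj("scene",np.r_[h+X*x+Y*y,.07]);print("shut corner at crop",(u-280)*3,(v-130)*3)
E
```

```text
[ 0.50762451 -0.06656213  0.26592009] 21.65
shut corner at crop 342.49666362012965 175.16258310619884
shut corner at crop 269.53158596233277 245.23262034830307
shut corner at crop 456.09965938049794 311.2571578030037
```

View pics/end.png

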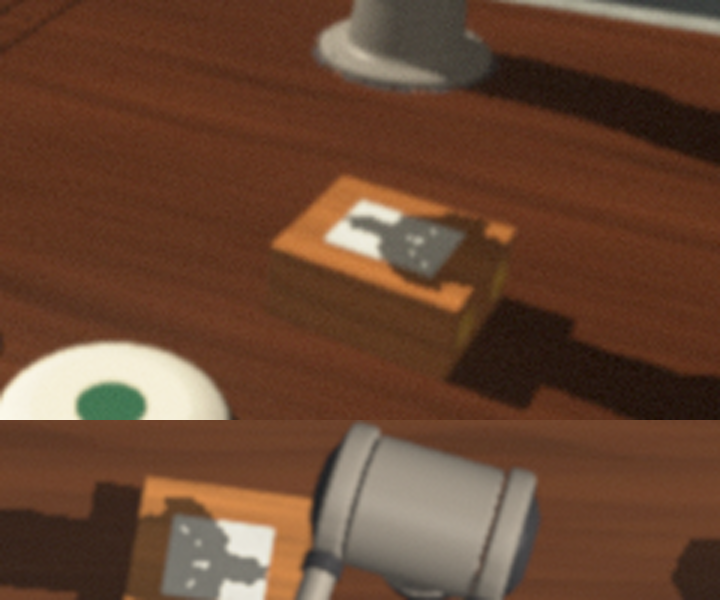

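The lid corners are seen at (342,176), (270,245) and (457,311), and the prediction for a fully shut lid is (342,175), (270,245) and (456,311). The lid is shut and the arm is clear.

arm_command --motion '[{"slide": [0, 0, 0], "rot": [0, 0, 0], "fingers": 1}, {"slide": [0, 0, 0], "rot": [0, 0, 0], "fingers": 1}, {"slide": [0, 0, 0], "rot": [0, 0, 0], "fingers": 1}, {"slide": [0, 0, 0], "rot": [0, 0, 0], "fingers": 1}, {"slide": [0, 0, 0], "rot": [0, 0, 0], "fingers": 1}]'

```text
time: 22.2
tcp_pos: [0.5076, -0.0667, 0.2659]
orientation: [-0.003, 0.746, 0.666, -0.004]
wrist_force: [-0.1, -0.9, -0.2]
finger_gap: -0.001
```

```bash
python3 -c "
from workcell import robot
print(robot.close_job())"
```

```text
the job is handed in; nothing more can be done
None
```

The tin is packed label up in the empty bed, the lid is shut, and the job was handed in at about 22 s.

I gripped the tin by its end faces and rolled it 60° twice, setting it down on the counter and regripping in between. I then lowered it into the bed until it touched, let go, and pushed the lid past its tipping point with closed fingers so that it sank shut.

- **Tin:** before the lid was closed, it measured within about 1 mm of the bay centre and parallel to the box, with the label square and facing up. With the lid half shut, the label was still up.
- **Lid:** three of its corners matched the positions predicted for a fully shut lid to about a pixel.
- **Packed tin and other things:** the arm was not steered near them and I saw no shift in the later pictures. I did not measure their positions again.
- **Disagreements:** the first automatic fit of the box edges was thrown off by shadows, and I replaced it with a second, consistent measurement. Contact in the bed was judged from the descent stopping about 1 mm from the estimated height, because the force reading was too noisy to show it.

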